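Load, home and lock the reed tuning carriage

ROBOT

A 7-joint arm with a two-finger parallel gripper is mounted at the origin on the work surface. World frame = base frame: x ahead of the robot, y to its left, z up, the work surface at z = 0. Lengths are in mm, angles in rad, forces in N, time in s.
With the tool pointing down it reaches from about 400 to 900 mm from the base axis. Payload 5.6 kg.
Tool frame: the origin (TCP) lies midway between the tips of the shut fingers; the grasp point (between the pads) lies 19 mm behind it; z points along the fingers, y is the line along which they close (so a half turn about z gives the same grasp; the last joint's range is limited). The gripper opens to 92 mm and grips with 3 to 60 N. Pads are 20 mm wide; open, the fingers measure 128 mm over their backs; the gripper's body (75 mm by 189 mm) begins 69 mm behind the grasp point.
Start: joints at [-1.319, 0.468, -0.012, 1.603, 0.006, 1.071, -0.056], TCP at [188.898, 621.954, 214.592] pointing down, gripper open.
Joint ranges: [-2.53, 2.53], [-0.31, 2.02], [-1.57, 1.55], [0.28, 2.44], [-1.29, 4.43], [0.15, 1.84], [-2.92, 2.92]. Speed limits (rad/s): [2.57, 2.57, 3.14, 3.14, 3.14, 3.14, 3.14].

INTERFACE

Orientations are given as a rotation vector (axis times angle).
In Python, from cell import robot, grip, kin, viewer gives the robot as it stands. Calls block until the motion is done:
- robot.movep(position, orientation): joint-space move of the TCP to a pose.
- robot.servo_line(position, feed=150, rotation=None): straight line of the TCP; rotation=None keeps the orientation; feed is the mean speed in mm/s.
- robot.goto_joints(angles): joint-space move.
- grip(opening, newtons=None): opening from 0.0 (shut) to 1.0 (fully open); newtons is the grip in N (None keeps the last); returns when the fingers have stopped.
- robot.hold(seconds).
- kin.ik(position, orientation): joint angles nearest the present ones, or None.
- robot.observe(): the state.
- viewer.read_camera(name): name is "scene" or "top" or "wrist"; returns the picture (420x560x3 uint8, red, green, blue); there is no depth.
- viewer.camera_info(name): a dict with "camera_matrix" (3x3 intrinsics, pixels), "R" (3x3) and "t" (3): a world point X has camera coordinates R X + t. Camera axes: x right, y down, z forward; pixel columns grow to the right and rows downward; lengths in mm; the calibration is good to about 2 mm. The wrist camera is an equidistant fisheye: a pixel r from the principal point sees the ray r / f radians off the axis. A picture is of the moment at which its call begins: read the wrist's pose just before it. camera_info takes no time and is no camera call; for the wrist camera it gives the pose at the moment of the call.
A pose or a line that the arm cannot do raises robot.IKError and nothing moves.
- robot.job_done(): hands the job in; it is judged then, once.
Trained networks look in the newest picture that a camera, given by its name, has taken for a name from the list of things; names that differ only in an ending like _2 or _b are one class to them, and where a whole thing is asked for, a point or a joint stands for the part that bears it (a point fixed in the world has none). Each returns a list of dicts, best first, with "confidence" (0 to 1); they miss things now and then, are a little off and sometimes report something else, mostly with a low value. They report only what shows in the picture. A call takes as long as a camera call.
- viewer.silhouettes(name, camera): "mask" (420x560 bool, what is visible of it).
- viewer.pinpoint(name, camera): "at" ([x, y, z] in mm, in the coordinates of the camera as it stood for that picture, good to about 4 mm: a listed point, or the origin of a listed thing).
The state is a dict: "t": time; "joints": joint angles; "joint_velocities": joint speeds; "joint_torque": joint torques, N m; "tcp_pos": TCP position; "tcp_rot": TCP orientation; "contact_force": force on the tool from outside, world axes, zero at the start; "wrist_torque": the same for the moment, N m; "grip_width": opening from 0.0 (shut) to 1.0 (fully open); "grip_force": force on a finger pad.
Only numpy, scipy, OpenCV 4.12 (cv2) and the standard library are available. Lean on these libraries where they do the work, as an engineer would, in place of code of your own. Each camera call takes 0.05 s, during which the arm holds its last target. There are 200 camera calls.

TASK

Load the tuning bench: first lay every loose reed plate flat in a compartment of the sliding carriage, one to a compartment, with its red end towards the carriage's red edge. Then slide the loaded carriage fully home against the red end stop, and lock it there with both T-keys from the rack: drop one lengthwise through each slot until its collar rests on the strip, near the middle of the slot, turn it a quarter turn so that it sits square across the slot, and let go. Do not disturb the reed block, the jar or the screwdriver.

Things in the scene. Friction and masses are not known exactly. Their poses are not given: they have to be found in the camera images.
- plateA: bass reed plate, a flat aluminium bar 96 x 28 x 8 mm (x, y, z) with a dark steel tongue along its top, lying flat loose on the table; up to two of the four may be absent (None). Origin: centre of its underside. Its x axis runs lengthwise from the red end to the plain end; z up
- plateA_rivet (a point): middle of the red, riveted end of plateA, on its top face, 40 mm from the plate's middle towards its -x end
- plateB: bass reed plate, a flat aluminium bar 96 x 28 x 8 mm (x, y, z) with a dark steel tongue along its top, lying flat loose on the table; up to two of the four may be absent (None). Origin: centre of its underside. Its x axis runs lengthwise from the red end to the plain end; z up
- plateB_rivet (a point): middle of the red, riveted end of plateB, on its top face, 40 mm from the plate's middle towards its -x end
- plateC: bass reed plate, a flat aluminium bar 96 x 28 x 8 mm (x, y, z) with a dark steel tongue along its top, lying flat loose on the table; up to two of the four may be absent (None). Origin: centre of its underside. Its x axis runs lengthwise from the red end to the plain end; z up
- plateC_rivet (a point): middle of the red, riveted end of plateC, on its top face, 40 mm from the plate's middle towards its -x end
- plateD: bass reed plate, a flat aluminium bar 96 x 28 x 8 mm (x, y, z) with a dark steel tongue along its top, lying flat loose on the table; up to two of the four may be absent (None). Origin: centre of its underside. Its x axis runs lengthwise from the red end to the plain end; z up
- plateD_rivet (a point): middle of the red, riveted end of plateD, on its top face, 40 mm from the plate's middle towards its -x end
- carriage (a joint): position of the sliding carriage along its bed, m: grows towards the red end stop (along -y of the carriage's points), 0.08 is hard against the stop (fully home), starts between 0 and 0.03. It drags with about 4 N and stays where it is left; all pocket, slot and handle points ride on it
- pocket1 (a point): centre of the floor of one of four compartments, 54 mm apart along y, on the carriage deck (39 mm above the table): 102 (x) x 33 (y) mm, 7 mm deep between dark wooden blocks, open at the sides over its middle 54 mm for fingers (26 mm to the next plate). x: lengthwise, away from the carriage's red edge (the wall at -x); y: along the slide, away from the end stop; z up
- pocket2 (a point): centre of the floor of one of four compartments, 54 mm apart along y, on the carriage deck (39 mm above the table): 102 (x) x 33 (y) mm, 7 mm deep between dark wooden blocks, open at the sides over its middle 54 mm for fingers (26 mm to the next plate). x: lengthwise, away from the carriage's red edge (the wall at -x); y: along the slide, away from the end stop; z up
- pocket3 (a point): centre of the floor of one of four compartments, 54 mm apart along y, on the carriage deck (39 mm above the table): 102 (x) x 33 (y) mm, 7 mm deep between dark wooden blocks, open at the sides over its middle 54 mm for fingers (26 mm to the next plate). x: lengthwise, away from the carriage's red edge (the wall at -x); y: along the slide, away from the end stop; z up
- pocket4 (a point): centre of the floor of one of four compartments, 54 mm apart along y, on the carriage deck (39 mm above the table): 102 (x) x 33 (y) mm, 7 mm deep between dark wooden blocks, open at the sides over its middle 54 mm for fingers (26 mm to the next plate). x: lengthwise, away from the carriage's red edge (the wall at -x); y: along the slide, away from the end stop; z up
- slot1 (a point): centre of one of two locking slots, on the top face of the aluminium strip (39 mm above the table) at the carriage's +x edge; axes as the pockets'. 46 (x) x 17 (y) mm through the 6 mm strip; 1 mm below is the bed's fixed 6 mm strip with slots 42 x 15 mm, in line only when the carriage is home; below that 26 mm of free space
- slot2 (a point): centre of one of two locking slots, on the top face of the aluminium strip (39 mm above the table) at the carriage's +x edge; axes as the pockets'. 46 (x) x 17 (y) mm through the 6 mm strip; 1 mm below is the bed's fixed 6 mm strip with slots 42 x 15 mm, in line only when the carriage is home; below that 26 mm of free space
- handle (a point): middle of the top of the carriage's black upright handle, 40 mm (x) x 12 mm (y) x 44 mm high, standing on the deck at the end away from the stop (53 mm beyond the last compartment's centre); axes as the pockets'
- key1: T-key upright in the rack, 0.14 kg. Origin: centre of the underside of its brass collar (30 mm diameter, 6 mm thick), which rests on the rack (40 mm high). Above the collar a blue paddle 44 (x) x 12 (y) x 38 mm high; below it a 10 mm round shank 16 mm long, then the T-head 36 (x) x 10 (y) x 8 mm, its underside 24 mm below the origin, parallel to the paddle. Its groove is 16 mm wide: lift straight up 30 mm
- key2: T-key upright in the rack, 0.14 kg. Origin: centre of the underside of its brass collar (30 mm diameter, 6 mm thick), which rests on the rack (40 mm high). Above the collar a blue paddle 44 (x) x 12 (y) x 38 mm high; below it a 10 mm round shank 16 mm long, then the T-head 36 (x) x 10 (y) x 8 mm, its underside 24 mm below the origin, parallel to the paddle. Its groove is 16 mm wide: lift straight up 30 mm
- rack: the fixed wooden key rack, 170 x 56 x 40 mm, origin at the centre of its underside, the keys 90 mm apart along its x axis
- bench: the fixed bed of the tuning bench, about 190 x 345 mm and 32 mm high, under the carriage; origin at table height under the middle of the tray's travel, axes as the pockets'; its red end stop, 56 mm high, stands at the -y end
- reed_block: bystander: finished wooden reed block 45 x 170 x 30 mm, leave alone
- jar: bystander: amber jar, 60 mm diameter, 80 mm high, leave alone
- screwdriver: bystander: screwdriver lying on the table, leave alone

How it is judged:
By the outcome, as a careful person would: the job done as asked, in the order asked, and still so for the second after the job is handed in, with the robot touching nothing.
Of plateA, plateB, plateC, plateD only 2 to 4 are there at a start; the rules pass over those that are not, and their reading is None.
At some moment in a run one of plateA, plateB, plateC, plateD may be knocked a few centimetres aside while the robot is not near it.
It also fails if it takes over 210 s, if anything falls off the work surface, if the arm or the gripper's body presses on something with over 40 N, if the wrist force passes 120 N, or if a joint passes its speed limit or range.

## Working session

There is one attempt and no reset: what is moved stays moved. The work goes in short steps, each a Python script; the robot and the scene stay as the last script left them, time stands still between calls to the robot, and variables do not carry over. Pictures are saved under pics/ and viewed, at most 14 in all, crops included, and the job is handed in when it is done.

```bash
ls; mkdir -p pics; python3 - <<'E'
from cell import robot,grip,kin,viewer
import cv2,numpy as np
for n in ["scene","top"]:
    im=viewer.read_camera(n); cv2.imwrite(f"pics/{n}0.png",im[:,:,::-1])
    c=viewer.camera_info(n); R=np.array(c["R"]);t=np.array(c["t"])
    print(n,"cam at",(-R.T@t).round())
    for k in ["plateA","plateA_rivet","pocket1","slot1","handle","key1","rack","bench","reed_block","jar","screwdriver","carriage"]:
        try:
            for d in viewer.pinpoint(k,n): print(k,round(d["confidence"],2),(R.T@(np.array(d["at"])-t)).round(0))
        except Exception as e: print(k,e)
print(robot.observe())
E
```

```text
pics
scene cam at [1172.  376.  586.]
plateA 0.59 [404. 353.   4.]
plateA 0.31 [633.  95.  40.]
plateA_rivet 0.69 [374. 376.   6.]
pocket1 0.96 [ 474. -152.   37.]
pocket1 0.91 [ 461. -256.   42.]
pocket1 0.74 [ 474. -101.   39.]
pocket1 0.68 [ 468. -205.   38.]
slot1 0.89 [ 567. -129.   39.]
slot1 0.74 [ 556. -245.   38.]
handle 0.72 [482. -51.  83.]
handle 0.33 [ 465. -258.   39.]
key1 0.79 [632.  97.  43.]
rack 0.71 [617. 139.  -4.]
bench 0.74 [ 469. -185.   -3.]
bench 0.63 [ 567. -128.   39.]
reed_block 0.72 [758. 259.   2.]
reed_block 0.51 [ 558. -246.   40.]
reed_block 0.48 [ 763. -154.   -2.]
jar 0.69 [ 764. -149.   -2.]
screwdriver 0.6 [754.  40.   0.]
screwdriver 0.33 [439. 224.  -5.]
carriage it knows: bench, handle, jar, key, plateA, plateA_rivet, plateB, plateB_rivet, plateC, plateC_rivet, plateD, plateD_rivet, pocket, rack, reed_block, screwdriver, slot
top cam at [ 463.   91. 1340.]
plateA 0.76 [407. 355.  -5.]
plateA 0.39 [634.  96.  38.]
plateA_rivet 0.57 [374. 370.   8.]
plateA_rivet 0.33 [441. 224.   0.]
pocket1 0.71 [ 472. -203.   36.]
pocket1 0.62 [ 467. -257.   4
[... 648 characters left out ...]
s': array([-1.3189915 ,  0.46746952, -0.01160146,  1.60272166,  0.00599086,
        1.07139635, -0.05628351]), 'joint_velocities': array([-0.00189526, -0.00036412, -0.00110894,  0.00067261,  0.00029759,
       -0.00169597,  0.00051892]), 'joint_torque': array([ 1.14920193e-03, -5.20440280e+01, -1.16342763e-02, -2.44039732e+01,
       -5.66259795e-02,  1.15366385e-02,  1.31681665e-05]), 'tcp_pos': array([188.89777406, 621.94527414, 214.60317005]), 'tcp_rot': array([4.61487967e-01, 3.10747709e+00, 5.75370653e-05]), 'contact_force': array([ 0.0084494 ,  0.73488426, -0.17384185]), 'wrist_torque': array([-0.00898141,  0.03985971, -0.07124233]), 'grip_force': 0.0, 'grip_width': 0.9989944963840427}
```

View pics/top0.png

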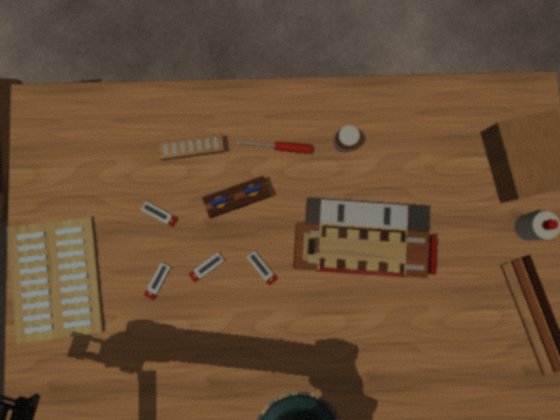

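View pics/scene0.png

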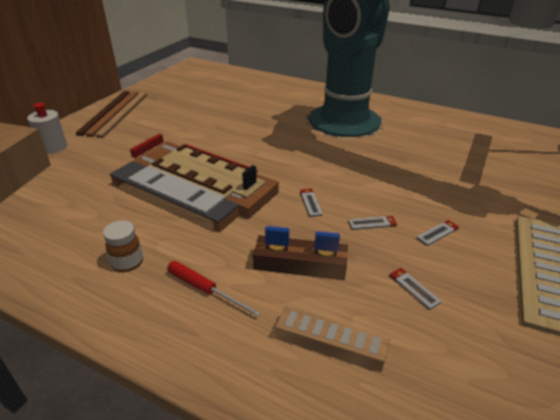

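```bash
python3 - <<'E'
from cell import robot,grip,kin,viewer
import cv2,numpy as np
n="top"
c=viewer.camera_info(n); R=np.array(c["R"]);t=np.array(c["t"]);print(c["camera_matrix"],R.round(3))
viewer.read_camera(n)
for k in ["plateB","plateB_rivet","plateC","plateC_rivet","plateD","plateD_rivet"]:
    for d in viewer.pinpoint(k,n): print(k,round(d["confidence"],2),(R.T@(np.array(d["at"])-t)).round(0))
    if "rivet" not in k:
      for d in viewer.silhouettes(k,n): print("  mask",round(d["confidence"],2),cv2.minAreaRect(np.argwhere(d["mask"])[:,::-1].astype(np.float32)))
c=viewer.camera_info("wrist");print(c["camera_matrix"],np.array(c["R"]).round(3),(-np.array(c["R"]).T@c["t"]).round(1))
E
```

```text
[[505.96574154   0.         263.01072424]
 [  0.         505.96574154 203.99428823]
 [  0.           0.           1.        ]] [[-0.027 -1.     0.013]
 [-0.994  0.026 -0.102]
 [ 0.102 -0.015 -0.995]]
plateB 0.58 [578. 346.  -2.]
  mask 0.95 ((159.5, 213.00001525878906), (36.671512603759766, 11.180339813232422), 26.56505012512207)
  mask 0.29 ((191.40000915527344, 146.3000030517578), (20.223255157470703, 65.47808837890625), 81.8698959350586)
plateC 0.92 [441. 224.  -3.]
  mask 0.74 ((206.4779815673828, 266.1466979980469), (10.174575805664062, 36.60749816894531), 53.53076171875)
  mask 0.69 ((236.29112243652344, 196.07542419433594), (23.853492736816406, 65.4468765258789), 70.14479064941406)
plateC_rivet 0.95 [416. 255.   7.]
plateD 0.86 [430.  79.  -5.]
  mask 0.57 ((262.2989807128906, 267.0773010253906), (37.370506286621094, 11.261098861694336), 50.52754211425781)
  mask 0.15 ((355.45697021484375, 237.25978088378906), (103.11920166015625, 72.90043640136719), 3.8785247802734375)
plateD_rivet 0.87 [403.  54.   8.]
plateD_rivet 0.69 [606. 188.  34.]
plateD_rivet 0.39 [ 765. -155.   -1.]
[[325.1922621    0.         276.4268086 ]
 [  0.         325.1922621  213.68528544]
 [  0.           0.           1.        ]] [[ 0.29   0.957 -0.001]
 [ 0.929 -0.282  0.238]
 [ 0.228 -0.07  -0.971]] [125.4 640.7 384.2]
```

Top view: four plates, at px (158,281), (159,213), (207,266) and (262,267). The carriage is at (360,245), with its red edge towards -x and the red stop at (433,253). The rack is at (238,197). Next I'll write the helpers and take a close look at the carriage.

```bash
cat > h.py <<'E'
from cell import robot,grip,kin,viewer
import cv2,numpy as np,json,os
from scipy.optimize import minimize
from scipy.spatial.transform import Rotation as Ro
def down(a):
    c,s=np.cos(a),np.sin(a)
    return Ro.from_matrix(np.array([[c,s,0],[s,-c,0],[0,0,-1]])).as_rotvec()
def cam(n):
    c=viewer.camera_info(n); return dict(K=np.array(c["camera_matrix"]),R=np.array(c["R"]),t=np.array(c["t"]),fish=n=="wrist")
def proj(X,c):
    p=np.atleast_2d(X)@c["R"].T+c["t"]; K=c["K"]
    if c["fish"]:
        r=np.hypot(p[:,0],p[:,1])+1e-9; th=np.arctan2(r,p[:,2]); q=p[:,:2]/r[:,None]*th[:,None]
    else: q=p[:,:2]/p[:,2:]
    return q*K[0,0]+K[:2,2]
def unproj(px,c,z):
    q=(np.atleast_2d(px)-c["K"][:2,2])/c["K"][0,0]
    if c["fish"]:
        r=np.linalg.norm(q,axis=1)+1e-9; d=np.c_[q/r[:,None]*np.sin(r)[:,None],np.cos(r)]
    else: d=np.c_[q,np.ones(len(q))]
    d=d@c["R"]; o=-c["R"].T@c["t"]
    return o+d*((z-o[2])/d[:,2])[:,None]
def look(n,name=None):
    c=cam(n); im=viewer.read_camera(n)
    if name: cv2.imwrite(f"pics/{name}.png",im[:,:,::-1])
    return im,c
def pins(k,n,c,mn=.3):
    return [((c["R"].T@(np.array(d["at"])-c["t"])),d["confidence"]) for d in viewer.pinpoint(k,n) if d["confidence"]>mn]
def box(x,y,a,L,W,z0,z1):
    R=Ro.from_euler("z",a).as_matrix()
    P=np.array([[i*L/2,j*W/2,0] for i in(-1,1) for j in(-1,1)])@R.T+[x,y,0]
    return np.r_[P+[0,0,z0],P+[0,0,z1]]
def fit(mask,c,x0,L=96,W=28,z0=0,z1=8):
    """best pose (x,y,a) of a box on the mask, and IoU"""
    m=mask.astype(np.uint8)
    def f(v):
        h=cv2.convexHull((proj(box(*v,L,W,z0,z1),c)*16).round().astype(np.int32))
        g=np.zeros_like(m); cv2.fillConvexPoly(g,h,1,cv2.LINE_8,4)
        return -(g&m).sum()/max(1,(g|m).sum())
    S=np.array([[0,0,0],[10,0,0],[0,10,0],[0,0,.2]])
    r=minimize(f,x0,method="Nelder-Mead",options=dict(initial_simplex=S+x0,xatol=.05,fatol=1e-4))
    r=minimize(f,r.x,method="Nelder-Mead",options=dict(initial_simplex=S*.3+r.x,xatol=.05,fatol=1e-4))
    return r.x,-r.fun
def plate_pose(n,near,z=0,pic=None,rmax=60):
    """plate near (x,y) from camera n: x,y,yaw(red->plain),IoU"""
    im,c=look(n,pic); best=None
    for k in ["plateA","plateB","plateC","plateD"]:
        for d in viewer.silhouettes(k,n):
            if d["confidence"]<.25: continue
            px=np.argwhere(d["mask"])[:,::-1]
            P=unproj(px,c,z+8)[:,:2]; m=P.mean(0)
            if np.hypot(*(m-near))>rmax: continue
            red=im[px[:,1],px[:,0]].astype(int); rs=(red[:,0]>1.8*red[:,1])&(red[:,0]>1.8*red[:,2])&(red[:,0]>60)
            if rs.sum()<5: continue
            v=m-P[rs].mean(0); x,q=fit(d["mask"],c,np.r_[m,np.arctan2(v[1],v[0])],z0=z,z1=z+8)
            if best is None or q>best[1]: best=(x,q)
        if best and best[1]>.85: break
    return best
def save(**k):
    s=load(); s.update(k); json.dump(s,open("s.json","w"))
def load(): return json.load(open("s.json")) if os.path.exists("s.json") else {}
def F(): return robot.observe()["contact_force"]
E
python3 - <<'E'
from h import *
a=-.1
for k in (0,np.pi): print(k,kin.ik([480,-190,260],down(a+k)))
k=np.pi
robot.movep([490,-190,260],down(a+k)); print(robot.observe()["t"])
im,c=look("wrist","car1")
ps=[]
for n in ["pocket1","slot1","handle"]:
    for p,q in pins(n,"wrist",c): print(n,round(q,2),p.round(1))
for z in ["plateA","plateB","plateC","plateD"]: pass
E
```

```text
0 [-0.60895586  0.30385097  1.12461317  1.92608051 -0.30757247  1.10070264
 -1.0307534 ]
3.141592653589793 [-0.49618892  0.25391833  0.96272649  1.92177309 -0.23540266  1.08428115
  2.03364338]
4.7417
pocket1 0.97 [480.6 -91.2  35.1]
pocket1 0.91 [ 473.6 -151.5   39.5]
pocket1 0.89 [ 465.5 -204.4   40.3]
pocket1 0.63 [ 468.1 -261.    37.5]
slot1 0.81 [ 567.7 -129.4   36.4]
slot1 0.8 [ 558.5 -251.7   40.8]
handle 0.61 [483.6 -49.5  81.8]
```

View pics/car1.png

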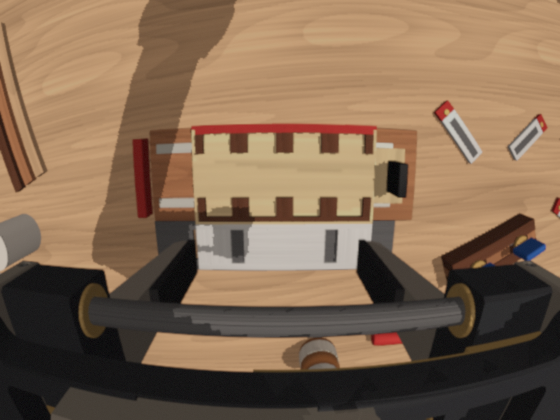

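```bash
cat >> h.py <<'E'
def rect(im,c,x,y,a,L,W,z,s=2):
    """metric view in the frame (x,y,a): columns +x, rows +y, s px/mm"""
    u,v=np.meshgrid((np.arange(int(L*s))+.5)/s-L/2,(np.arange(int(W*s))+.5)/s-W/2)
    ca,sa=np.cos(a),np.sin(a)
    P=np.stack([x+ca*u-sa*v,y+sa*u+ca*v,np.full_like(u,z)],-1).reshape(-1,3)
    q=proj(P,c).astype(np.float32).reshape(*u.shape,2)
    return cv2.remap(im,q[...,0],q[...,1],cv2.INTER_CUBIC)
E
python3 - <<'E'
from h import *
im,c=look("wrist")
a=-np.arctan2(11.5,120.5); print(a)
r=rect(im,c,490,-175,a,260,280,46)
for i in range(0,520,40): cv2.line(r,(i,0),(i,6),(0,255,0),1)
for i in range(0,560,40): cv2.line(r,(0,i),(6,i),(0,255,0),1)
cv2.imwrite("pics/rect1.png",r[:,:,::-1])
E
```

```text
-0.09514751601325162
```

View pics/rect1.png

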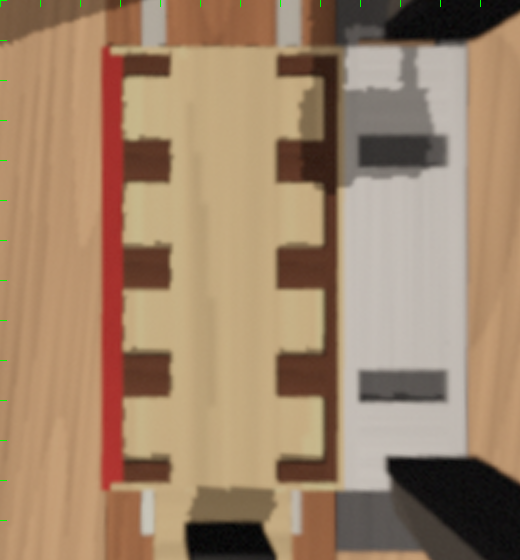

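The rectified view confirms the yaw of -0.095. The middle block is at px (146–300, 267), and the compartments run from column 122 to 325, so the pocket array's centre is near (472, -179). Now the first plate, D.

```bash
cat >> h.py <<'E'
CX,CY,CA=472.,-179.2,-.095
def pocket(i):
    o=(i-1.5)*54; return np.array([CX-np.sin(CA)*o,CY+np.cos(CA)*o])
def wrap(a): return (a+np.pi)%(2*np.pi)-np.pi
def pick(near,yaw,pic=None):
    # choose k so that both grasp and place are reachable
    k=min((0,np.pi),key=lambda k:abs((kin.ik([*near,200],down(yaw+k)) if kin.ik([*near,200],down(yaw+k)) is not None else [9]*7)[6])+abs((kin.ik([CX,CY,200],down(CA+k)) if kin.ik([CX,CY,200],down(CA+k)) is not None else [9]*7)[6]))
    grip(1.0); robot.movep([*near,190],down(yaw+k))
    b=plate_pose("wrist",near,pic=pic,rmax=90); print("plate",b)
    if b is None or b[1]<.7: raise SystemExit("no good fit")
    x,y,a=b[0]
    if np.hypot(x-near[0],y-near[1])>25 or abs(wrap(a-yaw))>.25:
        robot.movep([x,y,190],down(a+k)); b=plate_pose("wrist",[x,y],pic=None); print("again",b); x,y,a=b[0]
    robot.movep([x,y,60],down(a+k)); grip(.6); robot.servo_line([x,y,3],80); grip(.0,25)
    robot.servo_line([x,y,120],150); o=robot.observe(); print("k",k,"width",o["grip_width"]*92,"t",o["t"],o["contact_force"].round(1))
    save(k=k)
def place(i):
    k=load()["k"]; p=pocket(i)
    robot.servo_line([*p,180],200) if 0 else robot.movep([*p,120],down(CA+k)); robot.hold(.2)
    f0=F()[2]
    z=58
    robot.servo_line([*p,z],100); 
    while z>42.5:
        z-=1.5; robot.servo_line([*p,z],25); f=F()[2]-f0
        if f>8: print("contact at",z,f); break
    return z
def release(up=150):
    p=robot.observe()["tcp_pos"]; grip(.39); robot.servo_line([p[0],p[1],up],120)
E
python3 - <<'E'
from h import *
pick(np.array([430,78.]),np.arctan2(25,27),"pD")
E
```

```text
plate (array([424.83885963, 113.12768734,   0.62915212]), np.float64(-0.0))h.py:39: RuntimeWarning: overflow encountered in scalar negative
  return -(g&m).sum()/max(1,(g|m).sum())
no good fit
```

```bash
sed -i 's|return -(g&m).sum()/max(1,(g.m).sum())|return -float((g\&m).sum())/max(1.,float((g\|m).sum()))|' h.py; grep -n "float((g" h.py
python3 - <<'E'
from h import *
pick(np.array([430,78.]),np.arctan2(25,27),"pD2")
E
```

```text
39:        return -float((g&m).sum())/max(1.,float((g|m).sum()))
plate (array([433.78666347,  81.02795678,   0.65030001]), np.float64(0.947829899167032))
k 0 width 27.399951664828503 t 11.9917 [ 0.8  0.5 -0.9]
```

View pics/pD2.png

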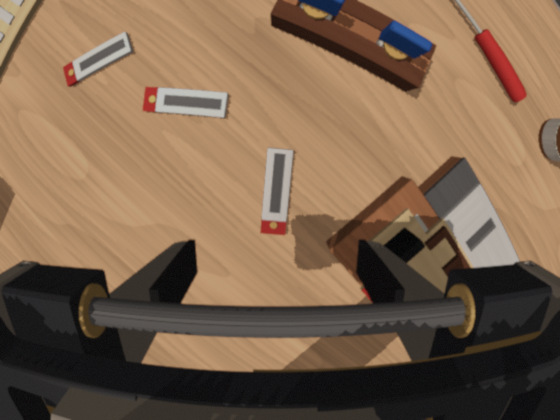

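```bash
python3 - <<'E'
from h import *
o=robot.observe(); b=plate_pose("wrist",o["tcp_pos"][:2],z=117,pic="heldD"); print(b,o["tcp_pos"])
z=place(3); print(z,F(),robot.observe()["grip_width"]*92)
look("wrist","placeD")
E
```

```text
None [433.18467354  81.13552283 119.45123782]
contact at 41.5 9.592001824988886
41.5 [-2.20119591  0.91361405  9.20330141] 27.212631769762098
```

```bash
python3 -c "
import cv2,numpy as np
cv2.imwrite('pics/two.png',np.hstack([cv2.imread('pics/heldD.png')[80:420,80:480],cv2.imread('pics/placeD.png')[80:420,80:480]]))"
```

```text
(no output)
```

View pics/two.png

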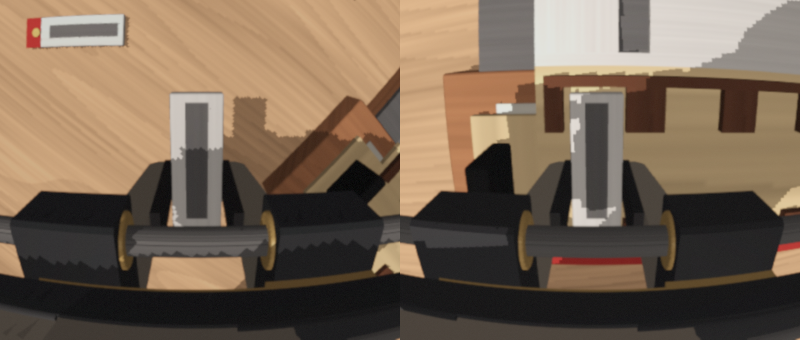

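```bash
cat >> h.py <<'E'
def check(i,pic=None):
    """plate i in the carriage: offset from its pocket, in the pocket frame"""
    p=pocket(i); b=plate_pose("wrist",p,z=39,pic=pic,rmax=25)
    if b is None: print("no fit"); return
    d=Ro.from_euler("z",-CA).as_matrix()[:2,:2]@(b[0][:2]-p); print("placed",d.round(1),"yaw",round(wrap(b[0][2]-CA),3),"iou",round(b[1],2))
E
python3 - <<'E'
from h import *
release(190); check(3); 
n=np.array([441,224.]); pick(n,np.arctan2(-31,25)); 
z=place(2); print(z,F(),robot.observe()["grip_width"]*92)
E
```

```text
placed [ 0.3 -1.1] yaw -0.001 iou 0.97
plate (array([439.58167996, 225.74414667,  -0.96814368]), np.float64(0.9654874892148404))
k 3.141592653589793 width 27.76105828909099 t 24.725 [-0.4 -0.1 -0.8]
contact at 41.5 8.570615291549425
41.5 [-1.11467371  0.18817256  8.09008787] 27.433053738986285
```

```bash
python3 - <<'E'
from h import *
release(190); check(2); 
pick(np.array([407,355.]),-.55)
z=place(1); print(z,F(),robot.observe()["grip_width"]*92)
if z<43: release(190); check(1)
else: raise SystemExit
pick(np.array([578,346.]),1.107)
z=place(0); print(z,F(),robot.observe()["grip_width"]*92)
if z<43:
    release(190); check(0)
    robot.movep([480,-190,260],down(CA+np.pi)); im,c=look("wrist"); print(robot.observe()["t"])
    cv2.imwrite("pics/rect2.png",rect(im,c,490,-175,CA,260,280,46)[:,:,::-1])
E
```

```text
placed [-0.9 -0.3] yaw 0.004 iou 0.94
plate (array([407.53809927, 354.76547579,  -0.49263838]), np.float64(0.9592284085927225))
k 3.141592653589793 width 27.78612606753671 t 38.225 [ 0.5 -0.2 -1.9]
contact at 41.5 8.061704204273212
41.5 [-1.78684863  1.83966781  7.80258857] 27.46926040233668
placed [ 1.2 -0.9] yaw 0.006 iou 0.96
plate (array([583.15722116, 348.52649263,   1.05053575]), np.float64(0.9731949848681366))
k 0 width 28.132040977749885 t 52.7167 [ 0.6  0.  -0.6]
41.5 [-0.98348132  1.63183321  6.37008453] 27.496751560383053
placed [-1.5 -0.9] yaw -0.009 iou 0.93
62.6833
```

View pics/rect2.png

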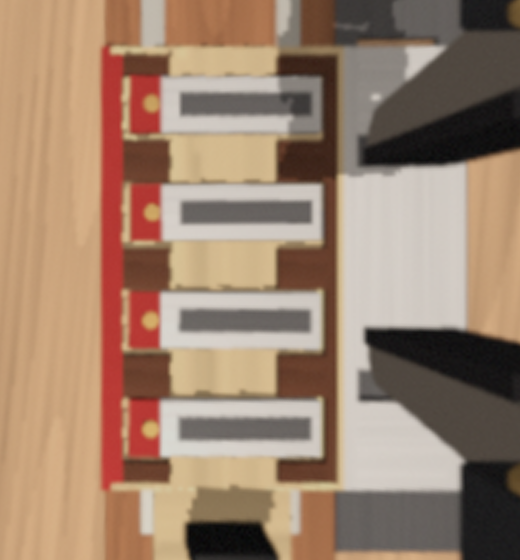

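All four plates are seated, with red ends at the red edge. Next, push the carriage home.

```bash
python3 - <<'E'
from h import *
ux=np.array([np.cos(CA),np.sin(CA)]); uy=np.array([-np.sin(CA),np.cos(CA)])
h=np.array([483.,-50.])
ks=[s for s in (1,-1) if kin.ik([*(h+30*uy),55],down(CA+s*np.pi/2)) is not None]
s=min(ks,key=lambda s:abs(kin.ik([*(h+30*uy),55],down(CA+s*np.pi/2))[6])); a=CA+s*np.pi/2
grip(0.); robot.movep([*(h+45*uy),150],down(a)); robot.servo_line([*(h+45*uy),57],120)
f0=F(); d=45; hist=[]
robot.servo_line([*(h+22*uy),57],60); d=22
while d>-100:
    d-=2; robot.servo_line([*(h+d*uy),57],30); f=(F()-f0)[:2]@uy; hist.append((d,round(f,1)))
    if f>14: break
robot.hold(.3); print(hist[::4],hist[-6:],(F()-f0)@[*uy,0],robot.observe()["tcp_pos"])
E
```

```text
[(20, np.float64(-0.1)), (12, np.float64(3.2)), (4, np.float64(2.3)), (-4, np.float64(3.2)), (-12, np.float64(3.0)), (-20, np.float64(3.1)), (-28, np.float64(1.8)), (-36, np.float64(15.4))] [(-26, np.float64(2.9)), (-28, np.float64(1.8)), (-30, np.float64(2.2)), (-32, np.float64(5.2)), (-34, np.float64(9.7)), (-36, np.float64(15.4))] 14.947527987906398 [479.94071617 -80.76916782  57.04055223]
```

```bash
python3 - <<'E'
from h import *
uy=np.array([-np.sin(CA),np.cos(CA)]); h=np.array([483.,-50.])
d=-36
for d in (-38,-40,-42):
    robot.servo_line([*(h+d*uy),57],20); print(d,F().round(1),robot.observe()["tcp_pos"].round(1))
robot.servo_line([*(h-25*uy),57],60); p=h-15*uy
robot.servo_line([*p,57],60); robot.servo_line([*p,170],150)
robot.movep([500,-240,250],down(CA+np.pi)); im,c=look("wrist","home"); 
cv2.imwrite("pics/rect3.png",rect(im,c,490,-230,CA,260,280,46)[:,:,::-1])
for n in ["pocket1","slot1","handle"]:
    for p,q in pins(n,"wrist",c): print(n,round(q,2),p.round(1))
im,c=look("top")
for n in ["slot1","handle","pocket1","key1"]:
    for p,q in pins(n,"top",c): print("top",n,round(q,2),p.round(1))
E
```

```text
-38 [-0.5 19.5  5.8] [479.9 -80.8  57. ]
-40 [ 0.3 25.2  6.6] [479.9 -80.8  57.1]
-42 [ 0.8 29.3  8.2] [479.8 -80.8  57.1]
pocket1 0.86 [ 462.4 -313.5   37.6]
pocket1 0.8 [ 469.1 -205.    41.1]
pocket1 0.75 [ 477.3 -150.8   33.9]
pocket1 0.69 [ 461.9 -256.3   39.9]
slot1 0.94 [ 561.2 -179.1   39. ]
slot1 0.76 [ 554.9 -301.    42.1]
handle 0.87 [477.3 -99.8  81.2]
handle 0.55 [ 6.229e+02  1.383e+02 -6.000e-01]
top slot1 0.8 [ 554.2 -299.6   39.8]
top slot1 0.78 [ 561.  -181.7   38. ]
top handle 0.55 [477.7 -98.   81.6]
top pocket1 0.9 [ 465.5 -257.4   38.7]
top pocket1 0.87 [ 469.8 -201.6   39. ]
top pocket1 0.82 [ 459.3 -309.1   40.1]
top pocket1 0.61 [ 474.9 -151.1   37.7]
top key1 0.69 [632.6  95.4  41.1]
top key1 0.68 [603.6 190.2  34.9]
top key1 0.38 [ 468.6 -207.    40.9]
```

View pics/rect3.png

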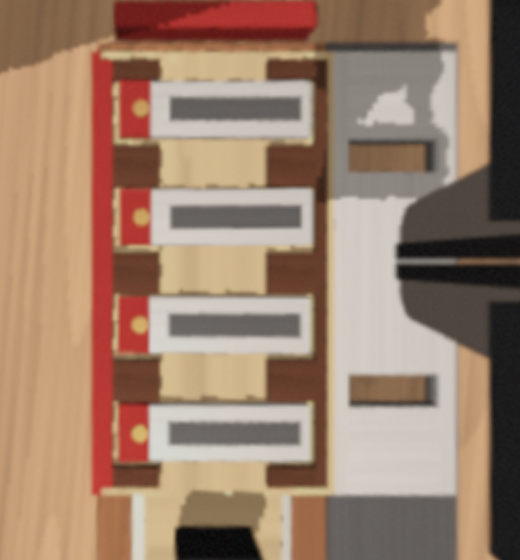

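The carriage is home: both slots show the table through them, at px (392,157) and (392,390). Now close looks at the slots and keys.

```bash
python3 - <<'E'
from h import *
robot.movep([625,-246,170],down(CA+np.pi)); im,c=look("wrist")
A=[rect(im,c,x,y,CA,70,40,39,5) for x,y in((561.3,-180.3),(554.5,-300.3))]
a=np.arctan2(92.5,-28)
robot.movep([685,142,230],down(np.pi)); im,c=look("wrist")
print(robot.observe()["t"])
for n in ["key1","rack"]:
    for p,q in pins(n,"wrist",c): print(n,round(q,2),p.round(1))
for d in viewer.silhouettes("key1","wrist"): print(d["confidence"],unproj(np.argwhere(d["mask"])[:,::-1],c,84).mean(0))
B=[rect(im,c,x,y,a,70,55,84,5) for x,y in((632.5,95.5),(605,188.5))]
for r in A+B:
    H,W=r.shape[:2]; cv2.line(r,(W//2,0),(W//2,H),(0,255,0),1); cv2.line(r,(0,H//2),(W,H//2),(0,255,0),1)
cv2.imwrite("pics/close.png",np.vstack([np.hstack(A),np.hstack(B)])[:,:,::-1])
E
```

```text
80.4583
key1 0.95 [604.4 185.9  39.1]
key1 0.58 [632.8  99.2  37.6]
rack 0.85 [624.1 138.5  -3.9]
0.92 [606.6394409  181.83466854  84.        ]
0.91 [632.70979602 101.67774684  84.        ]
0.56 [ 523.84188917 -129.20433188   84.        ]
0.39 [ 490.72304926 -118.16367701   84.        ]
```

View pics/close.png

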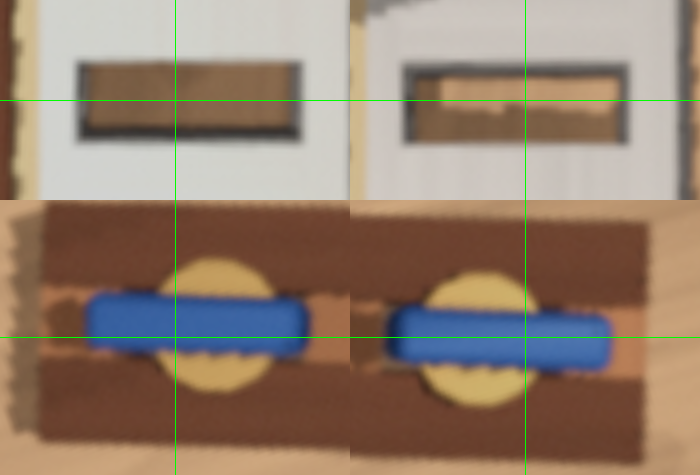

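Slots: slot1 (564.2, -180.2), slot2 (552.6, -299.4). Keys: key1 (633.5, 100.2), key2 (605.3, 185.3), yaw 1.892. Now insert the first key.

```bash
cat >> h.py <<'E'
KA=1.892
K=[np.array([633.4,100.3]),np.array([605.3,185.3])]
S=[np.array([564.2,-180.2]),np.array([552.6,-299.4])]
def plan(k,s):
    best=None
    for n in (0,1):
        for q in (1,-1):
            J=[kin.ik([*K[k],90],down(KA+n*np.pi)),kin.ik([*S[s],60],down(CA+n*np.pi)),kin.ik([*S[s],51],down(CA+n*np.pi+q*np.pi/2))]
            if any(j is None for j in J): continue
            j7=[j[6] for j in J]; w=max(map(abs,j7))+.5*abs(j7[2]-j7[1]-(-q*np.pi/2)) *0
            if best is None or w<best[0]: best=(w,n*np.pi,q,np.round(j7,2))
    print("plan",best); return best
def getkey(k,n):
    p=K[k]; grip(.45); robot.movep([*p,130],down(KA+n)); robot.servo_line([*p,52],80); f0=F()
    grip(0.,35); robot.hold(.2); print("grip",robot.observe()["grip_width"]*92,(F()-f0).round(1))
    robot.servo_line([*p,95],50); robot.servo_line([*p,150],150); print("w",robot.observe()["grip_width"]*92,F().round(1))
def insert(s,n,off=(0,0)):
    ux=np.array([np.cos(CA),np.sin(CA)]); uy=np.array([-ux[1],ux[0]])
    p=S[s]+off[0]*ux+off[1]*uy
    robot.movep([*p,130],down(CA+n)); robot.servo_line([*p,82],80); robot.hold(.3); f0=F(); z=82
    while z>50:
        z-=1.; robot.servo_line([*p,z],25); f=F()-f0
        if f[2]>5: break
    print("z",z,"f",f.round(1),robot.observe()["tcp_pos"].round(1),"t",robot.observe()["t"]); return z
E
python3 - <<'E'
from h import *
b=plan(0,1); _,n,q,_=b
getkey(0,n); save(n=n,q=q)
look("wrist","heldkey")
print(insert(1,n)); look("wrist","ins1")
cv2.imwrite('pics/two2.png',np.hstack([cv2.imread('pics/heldkey.png')[80:420,80:480],cv2.imread('pics/ins1.png')[80:420,80:480]]))
E
```

```text
plan (np.float64(0.9053948707710162), 0.0, 1, array([ 0.61, -0.33,  0.91]))
grip 12.037406301967264 [-1.2 -0.   2.4]
w 11.485619590145246 [-0.3  0.2 -1.9]
z 50.0 f [-1.9  2.9  9.1] [ 552.7 -299.5   51.2] t 96.3
50.0
```

View pics/two2.png

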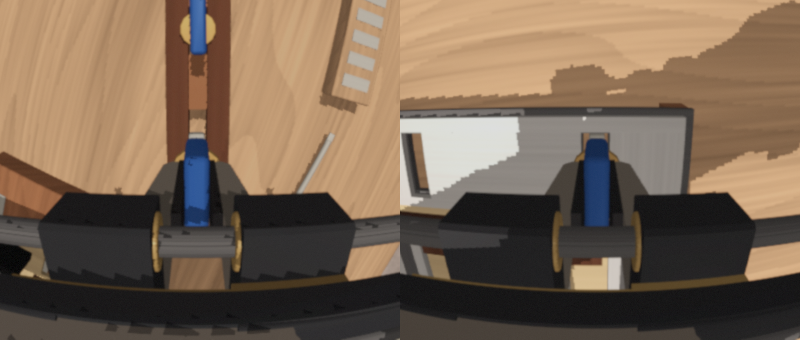

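The key is through to its full depth, with the collar on the strip. Turn it, release, then do the second.

```bash
cat >> h.py <<'E'
def turn(s,n,q):
    p=S[s]; f0=F(); robot.servo_line([*p,51.4],10)
    for i in (1,2,3): robot.movep([*p,51.4],down(CA+n+q*np.pi/6*i)); print((F()-f0).round(1),robot.observe()["wrist_torque"].round(2))
    robot.servo_line([*p,50.9],10); grip(.35); robot.hold(.2); robot.servo_line([*p,150],80); print("t",robot.observe()["t"])
E
python3 - <<'E'
from h import *
s=load(); turn(1,s["n"],s["q"])
_,n,q,_=plan(1,0); getkey(1,n); save(n=n,q=q)
z=insert(0,n)
if z<52: turn(0,n,q)
else: raise SystemExit("blocked")
robot.movep([640,-240,240],down(CA+np.pi)); im,c=look("wrist"); cv2.imwrite("pics/end.png",np.hstack([rect(im,c,500,-230,CA,240,300,46,1.6),rect(im,c,500,-230,CA,240,300,84,1.6)])[:,:,::-1])
for p,w in pins("key1","wrist",c): print("key",p.round(1),w)
E
```

```text
[ 1.9 -2.  -8.9] [-0.04  0.14 -0.04]
[ 2.  -3.2 -6.1] [-0.06 -0.01  0.01]
[ 1.4 -2.8 -7.2] [-0.03  0.13 -0.03]
t 100.5
plan (np.float64(0.7561198568327107), 0.0, 1, array([ 0.48, -0.59,  0.76]))
grip 12.046786114877985 [-0.4  0.6  2.1]
w 12.083700627424372 [-0.3  0.  -1.5]
z 50.0 f [-1.9  0.7 10.9] [ 564.4 -180.3   51.1] t 116.4417
[  1.3  -1.8 -11.6] [-0.03  0.19  0.  ]
[  1.8  -1.5 -10.5] [-0.07  0.08 -0.01]
[ 2.7 -1.5 -8.9] [-0.01  0.13 -0.07]
t 120.5833
key [ 562.3 -177.7   34.7] 0.92
key [ 553.4 -302.4   34.4] 0.61
```

View pics/end.png

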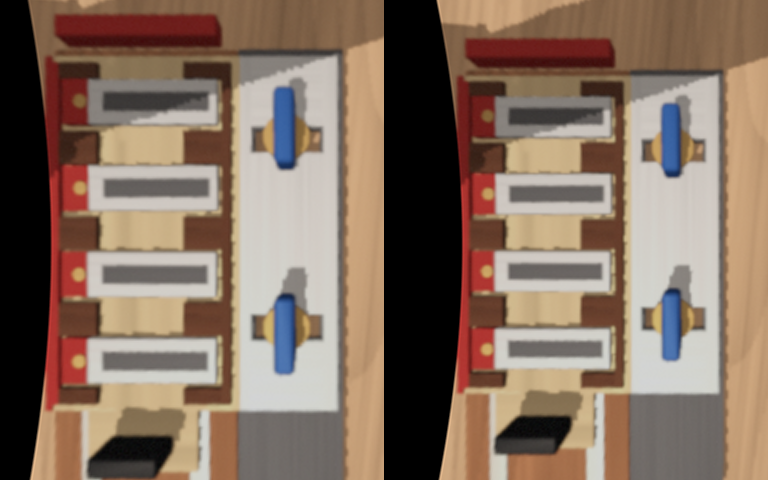

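Both keys sit square across their slots, at px (285,127) and (285,334), and near the middle. The plates are seated and the carriage is home, so I'm handing in.

```bash
python3 -c "
from cell import robot
print(robot.job_done())"
```

```text
the job is handed in; nothing more can be done
None
```

The job is handed in, at about 121 s of the 210 s: all four plates lie in the carriage with red ends at the red edge, the carriage is home against the stop, and both T-keys sit turned square across their slots.

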